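Lock the belt-drive plate and hold back its tensioner

ROBOT

A 6-joint arm with a two-finger parallel gripper is mounted at the origin on a cart in front of the work surface, level with it; the furniture and walls round the work are solid. World frame = base frame: x ahead of the robot, y to its left, z up, the work surface at z = 0. Lengths are in m, angles in degrees, forces in N, time in s.
With the tool pointing down it reaches from about 0.275 to 0.875 m from the base axis. Payload 12.5 kg.
Tool frame: the origin (TCP) lies between the finger pads; the fingertips stand tips_ahead ahead of it and the grasp point (between the pads) lies 6 mm ahead of it (tips_ahead is the distance from the TCP to the fingertips, in m); z points along the fingers, y is the line along which they close (so a half turn about z gives the same grasp; the last joint's range is limited). The gripper opens to 85 mm and grips with 20 to 120 N. Pads are 22 mm wide; open, the fingers measure 114 mm over their backs; the gripper's body (76 mm by 85 mm) begins 54 mm behind the grasp point. The pads swing forward as they close: fully open they stand 13 mm farther back than shut.
Start: joints at [62.132, 20.094, 94.641, -0, 65.266, -4.847], TCP at [0.215, 0.506, 0.256] pointing down, gripper open.
Joint ranges: [-157.81, 157.81], [-45, 120.19], [0.68, 151.7], [-89.99, 269.99], [4.06, 180], [-164.3, 164.3]. Speed limits (degrees/s): [127.2, 127.2, 159.86, 180, 180, 180].

INTERFACE

Orientations are given as [roll, pitch, yaw] about the fixed x, y, z axes, in that order (R = Rz(yaw) Ry(pitch) Rx(roll)).
In Python, from station import * gives the robot as it stands. The module is installed in compiled form; this text tells all that it offers.
- The arm moves only by the tool move_arm, never from a script. Its argument "targets" is a list that holds one entry, the list of rows, each a list of 5 numbers: the finger opening in m, from 0 to 0.0854, then the shift along the world's x, y, z in m, then the turn about the world's z in rad. A call has 1 to 12 rows; each row is the pose to reach, as a shift and turn from the pose commanded when the call began; what a row does not reach only later rows make up. A row lasts 1/8 s, in which the tool goes at most 62.5 mm and 10.7 degrees, less where a joint would pass 70% of its speed; a pose out of reach is approached as far as the arm can. A call with a gripper value outside its range is refused whole. The fingers move at their own pace and stop on an object; the grip force is fixed at half the most. Time passes only in rows, so rows that repeat a pose let the fingers close. It gives the time, the measured TCP pose, the force, the opening and the grip force at its end, in the units of the state.
- read_state(): the state, without advancing time (a new reading comes with each control period).
- grab_frame(name): name is "scene" or "side" or "wrist"; returns a dict with "color" (384x512x3 uint8, red, green, blue), "depth" (384x512 float32, m along the optical axis (not along the pixel's ray), 0 where there is no reading), "mtx" (3x3 intrinsics, pixels), "position" and "attitude" of the camera in the world. Camera axes: x right, y down, z forward; pixel columns grow to the right and rows downward; lengths in m; the calibration is good to about 2 mm. A picture is of the moment at which its call begins.
- finish_job(): hands the job in; it is judged then, once.
The state is a dict: "time": time; "qpos": joint angles; "qd": joint speeds; "effort": joint torques, N m; "position": TCP position; "ee_rot": TCP orientation; "force": force on the tool from outside, world axes, zero at the start; "ft_torque": the same for the moment, N m; "grip_width": opening from 0.0 (shut) to 1.0 (fully open); "finger_force": force on a finger pad.
Only numpy, scipy, OpenCV 4.12 (cv2) and the standard library are available. Lean on these libraries where they do the work, as an engineer would, in place of code of your own. Each camera call takes 0.05 s, during which the arm holds its last target. There are 200 camera calls.

TASK

The wafer conveyor's belt drive is on the bench for its new belt. First lock its captive screw knob: push the knob down against its spring and, keeping it down, turn it clockwise as far as it goes so that it stays down. Then take the sprung tensioner arm by its idler roller and push it back past the click of its pawl and a little farther, so that the pawl carries no load, and finish while still holding the arm there by the roller; leave the loose things on and round the plate where they are.

Things in the scene. Friction and masses are not known exactly. Their poses are not given: they have to be found in the camera images.
- drive_plate: flat aluminium base plate fixed to the bench, 190 (its x) x 250 (its y) x 12 mm; origin centre of underside, x away from the robot. On it, in its frame, mm: knob at x -20, y 83; arm pivot at x 25, y -10; pawl in its guide behind the pivot (x 65 to 120, 36 tall); low white fixed drive pulley, 48 across, shaft top 36 tall, at x 52, y -88
- knob_grip (a point): on the axis of the black knurled round screw knob, mid-height of its grip. The grip is 32 mm in diameter and 24 mm tall, its top 66 mm above the bench while it stands up on its spring; free under it are a thin shaft and, up to 30 mm above the bench, a cross-pin and two small hooked jaws within 24 mm of the axis
- knob_press (a joint): how far the knob is pushed down, m: 0 up, 0.008 at its bottom stop. The spring takes 3 N to start and 7 N at the bottom. The jaws stop the knob from turning beyond about 0.6 rad unless it is pushed down by at least 0.005; turned fully while down, it is caught by the jaws and stays down at about 0.0045 when let go
- knob_turn (a joint): turn of the knob, rad, growing clockwise seen from above; it starts between 0 and 0.25 and has its stop at 1.15; it turns with little friction (0.03 N m) and stays where it is left
- pivot_axis (a point): on the vertical axis about which the tensioner arm swings, 28 mm above the bench
- idler_roller: white upright cylinder, the idler roller, free to spin, on the free end of the steel tensioner arm: 26 mm in diameter (30 mm flange at its foot), it stands from 28 to 70 mm above the bench (steel pin end to 73 mm); origin at the centre of its foot, 90 mm from the pivot axis. The round arm end below it is 32 mm across
- idler_grip (a point): on the roller's axis, 58 mm above the bench, 12 mm below its top: where to take or push it
- tensioner (a joint): swing of the tensioner arm about pivot_axis, rad: 0 at rest on its spring, growing counter-clockwise seen from above (the roller goes to the robot's right); back stop at 0.70. At the roller the spring resists with 4.5 to 8 N, the pawl's ramp adds up to 4 N from 0.1 to 0.4. The pawl clicks in at about 0.42 and would carry the arm there; from 0.46 the arm is clear of it
- pawl (a joint): shift of the dark steel pawl slider away from the arm's hub, m: 0 when it is dropped in, up to 0.007 when it rides over the arm's tooth
- hex_key_1: black L-shaped hex key, 82 x 27 x 5 mm, lying loose on the right part of the plate; not to be moved
- marker_1: marker pen, 128 mm long, 12 mm thick, lying in front of the plate; not to be moved
- tweezers_1: tweezers, 122 x 14 x 9 mm, lying to the right of the plate; not to be moved
- wafer_carrier_1: round closed wafer carrier, 70 mm across, 14 mm tall, to the left of the plate; not to be moved
- beaker_1: beaker, 53 mm across, 65 mm tall, to the right of the plate; not to be moved

How it is judged (in metres and radians):
On the way, in this order (a step that is already met when the one before it is completed fails the run):
1. the knob is pushed down and turned clockwise until the jaws catch it (value of joint knob_press above 0.003 m and value of joint knob_turn above 0.85 rad and value of joint tensioner below 0.3 rad), for 0.2 s.
2. the pawl rides up on the tooth as the arm is pushed back (value of joint pawl above 0.003 m and value of joint tensioner above 0.2 rad and contact force between the fingers and idler_roller above 1 N).
3. the pawl has clicked in and the arm is pushed clear beyond it (value of joint pawl below 0.002 m and value of joint tensioner above 0.46 rad), for 0.2 s.
At the end, for the whole second after the job is handed in: Ends holding: the fingers press the idler roller with over 2 N and keep the tensioner arm still beyond 0.46 rad (the pawl would carry it at about 0.42); the pawl is dropped in (under 2 mm); the knob is still caught by its jaws (over 3 mm down, turned over 0.85 rad) (all of step 3 and velocity of joint tensioner between -0.1 and 0.1 rad/s and contact force between the fingers and idler_roller above 2 N and value of joint knob_press above 0.003 m and value of joint knob_turn above 0.85 rad); the arm keeps its last pose, push and grip.
It fails at once if a loose thing on or round the plate is shifted by more than 25 mm (distance of any of hex_key_1, marker_1, tweezers_1, wafer_carrier_1, beaker_1 from where it was at the start of the episode above 0.025 m).
It also fails if it takes over 48 s, if anything falls off the work surface, if the arm or the gripper's body presses on something with over 40 N, if the wrist force passes 120 N, or if a joint passes its speed limit or range.

## Working session

There is one attempt and no reset: what is moved stays moved. The work goes in short steps, Python scripts to look and compute and a tool call to move; the robot and the scene stay as the last step left them, time stands still between calls to the robot, and variables do not carry over. Pictures are saved under pics/ and viewed, at most 10 in all, crops included, and the job is handed in when it is done.

Besides the shell and the picture viewer there is one more tool, called after "Request:" as name(argument=value, ...) on one line, values as JSON. move_arm: Moves the arm, as the interface text tells. Its arguments: {"type":"object","properties":{"targets":{"type":"array","items":{"type":"array","items":{"type":"array","items":{"type":"number"}}}}},"required":["targets"]}

```bash
mkdir -p pics; cat > h.py <<'E'
from station import *
import numpy as np, cv2, pickle
def R(f):
    a=np.array(f["attitude"],float)
    return a
E
python3 - <<'E'
from h import *
s=read_state(); print(s)
ims=[]
for n in ("scene","side"):
    f=grab_frame(n); pickle.dump(f,open(n+".pkl","wb"))
    print(n,f["mtx"],f["position"],f["attitude"])
    cv2.imwrite(f"pics/{n}.png",f["color"][:,:,::-1])
E
```

```text
{'time': 0.0, 'qpos': array([ 6.21326714e+01,  2.01249302e+01,  9.46756800e+01, -2.56059038e-04,
        6.52674757e+01, -4.84511255e+00]), 'qd': array([ 0.07256723,  0.01667202,  0.10191736, -0.05842205, -0.11340778,
       -0.0508461 ]), 'effort': array([ 3.41997993e-04, -5.06110239e+01, -2.91399157e+01, -8.69824362e-05,
        4.58087903e-03, -1.71202555e-05]), 'position': array([0.21491664, 0.50594615, 0.25576117]), 'ee_rot': array([-1.79932138e+02, -5.51908794e-03,  1.56977888e+02]), 'force': array([ 0.41546632,  0.1128504 , -0.49586935]), 'ft_torque': array([ 0.04436715, -0.06479954, -0.0035544 ]), 'finger_force': 0.0, 'grip_width': 1.0003312972017395}
scene [[422.64031238   0.         258.01044333]
 [  0.         422.64031238 191.28276092]
 [  0.           0.           1.        ]] [ 0.18491005 -0.61015158  0.47316113] [-118.08269111   -0.8929553   -32.02072664]
side [[419.3850643    0.         260.19327197]
 [  0.         419.3850643  189.48155203]
 [  0.           0.           1.        ]] [ 0.37100042 -0.71081499  0.76494124] [-132.87564331    0.20324845  -15.41466213]
```

View pics/scene.png

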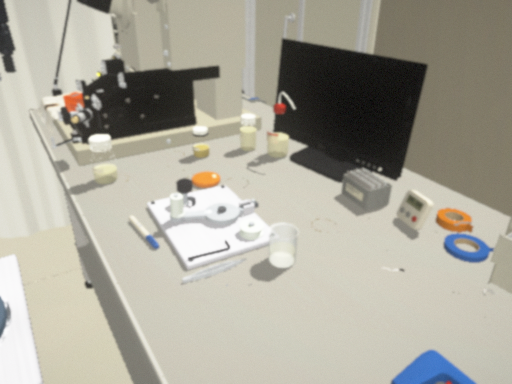

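View pics/side.png

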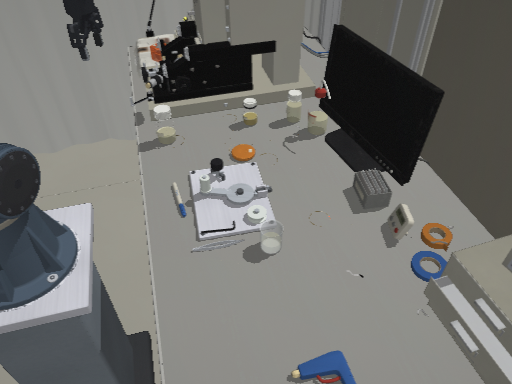

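The scene and side views show the plate, with the black knob at side (217,164), the roller at (205,183), the hub at (239,193) and the pulley at (256,213). The marker is in front, and the tweezers and beaker are to the right. I'll enlarge both views to get precise pixels.

```bash
cat > h.py <<'E'
from station import *
import numpy as np, cv2, pickle
from scipy.spatial.transform import Rotation as Ro
def rot(f): return Ro.from_euler("xyz",f["attitude"],degrees=True).as_matrix()
def ray(f,u,v):
    d=rot(f)@np.linalg.inv(f["mtx"])@np.array([u,v,1.]); return np.array(f["position"],float),d
def onz(f,u,v,z):
    p,d=ray(f,u,v); return p+d*(z-p[2])/d[2]
def proj(f,P):
    c=f["mtx"]@rot(f).T@(np.array(P)-f["position"]); return c[:2]/c[2]
def two(f,a,g,b):
    p,d=ray(f,*a); q,e=ray(g,*b); d/=np.linalg.norm(d); e/=np.linalg.norm(e)
    t=np.linalg.lstsq(np.c_[d,-e],q-p,rcond=None)[0]; x,y=p+t[0]*d,q+t[1]*e
    return (x+y)/2,np.linalg.norm(x-y)
E
python3 - <<'E'
from h import *
s=pickle.load(open("scene.pkl","rb")); g=pickle.load(open("side.pkl","rb"))
a=cv2.resize(g["color"][145:245,165:295],None,fx=6,fy=6,interpolation=cv2.INTER_CUBIC)
cv2.imwrite("pics/sidez.png",a[:,:,::-1])
a=cv2.resize(s["color"][165:285,130:290],None,fx=5,fy=5,interpolation=cv2.INTER_CUBIC)
cv2.imwrite("pics/scenez.png",a[:,:,::-1])
for c in [(192,168),(262,165),(272,228),(197,234)]: print(c,onz(g,*c,0.012))
E
```

```text
(192, 168) [0.42387146 0.20812332 0.012     ]
(262, 165) [0.61580694 0.16797214 0.012     ]
(272, 228) [ 0.57515212 -0.06698049  0.012     ]
(197, 234) [ 0.39856609 -0.0374286   0.012     ]
```

View pics/sidez.png

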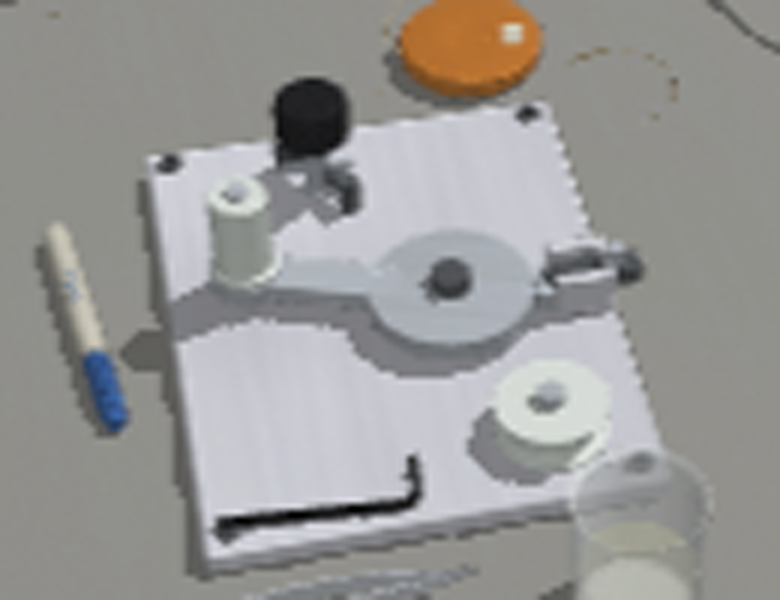

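View pics/scenez.png

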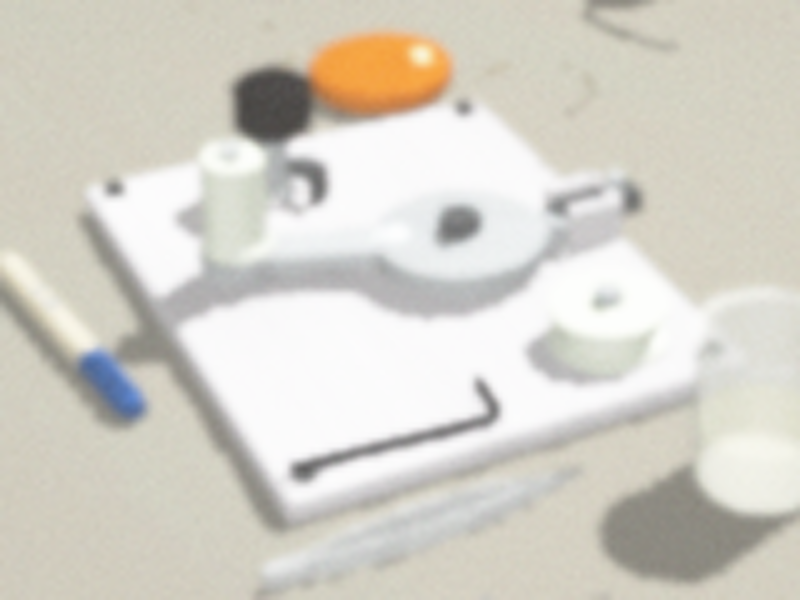

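In the side crop, the knob is at (311,118), the roller pin top at (237,192), the pulley shaft at (548,396) and the plate corners at (150,157), (548,103) and (207,562). In the scene crop, the knob is at (272,104), the roller pin at (230,154) and the shaft at (607,297).

```bash
cat > m.py <<'E'
from h import *
s=pickle.load(open("scene.pkl","rb")); g=pickle.load(open("side.pkl","rb"))
G=lambda u,v:(165+(u+.5)/6-.5,145+(v+.5)/6-.5)
S=lambda u,v:(130+(u+.5)/5-.5,165+(v+.5)/5-.5)
def blob(f,x0,y0,x1,y1):
    c=f["color"][y0:y1,x0:x1].max(2); m=(c<75).astype(np.uint8)
    n,l,st,ce=cv2.connectedComponentsWithStats(m,connectivity=4); i=1+np.argmax(st[1:,4])
    x,y,w,h,a=st[i]; print("blob",x+x0,y+y0,w,h,a,ce[i]+[x0,y0]); return ce[i]+[x0,y0]
kg=blob(g,205,155,228,172.__int__()); ks=blob(s,172,175,196,194)
print("knob two",two(g,kg,s,ks),onz(g,*kg,.054),onz(s,*ks,.054))
rg,rs=G(237,191),S(230,154)
print("roller pin",two(g,rg,s,rs),onz(g,*rg,.073),onz(s,*rs,.073))
pg,ps=G(548,396),S(607,296)
print("pulley",two(g,pg,s,ps),onz(g,*pg,.036),onz(s,*ps,.036))
loc=[];w=[]
for p,q,z,l in [(kg,ks,.054,(-20,83)),(pg,ps,.036,(52,-88))]:
    loc.append(l);w.append((onz(g,*p,z)+onz(s,*q,z))[:2]/2)
for c,l in [((150,157),(-95,125)),((548,103),(95,125)),((207,562),(-95,-125))]:
    loc.append(l);w.append(onz(g,*G(*c),.012)[:2])
for c,l in [((90,208),(-95,125)),((288,516),(-95,-125))]:
    loc.append(l);w.append(onz(s,*S(*c),.012)[:2])
loc=np.array(loc)/1e3;w=np.array(w)
r,_=Ro.align_vectors(np.c_[w-w.mean(0),np.zeros(len(w))],np.c_[loc-loc.mean(0),np.zeros(len(w))])
M=r.as_matrix()[:2,:2];t=w.mean(0)-M@loc.mean(0)
print("yaw",r.as_euler("xyz",degrees=True)[2],"t",t,"res mm",((loc@M.T+t-w)*1e3).round(1).tolist())
T=lambda x,y:M@np.array([x,y])/1e3+t
print("knob",T(-20,83),"pivot",T(25,-10))
rw=(onz(g,*rg,.073)+onz(s,*rs,.073))[:2]/2; d=rw-T(25,-10)
print("roller",rw,"R",np.linalg.norm(d),"ang",np.degrees(np.arctan2(d[1],d[0])))
E
python3 m.py
```

```text
File "m.py", line 9
    kg=blob(g,205,155,228,172.__int__()); ks=blob(s,172,175,196,194)
                             ^
SyntaxError: invalid decimal literal
```

```bash
sed -i 's/172.__int__()/172/' m.py; python3 m.py
```

```text
blob 210 158 13 14 141 [216.03546099 164.39716312]
blob 179 185 2 2 3 [179.33333333 185.66666667]
knob two (array([0.48437319, 0.17500622, 0.04171766]), np.float64(0.009220700956890397)) [0.48490055 0.15444    0.054     ] [0.47474941 0.15965788 0.054     ]
roller pin (array([0.44437345, 0.10281215, 0.06496508]), np.float64(0.0012361402707193494)) [0.44386613 0.09273068 0.073     ] [0.4391181  0.08971811 0.073     ]
pulley (array([ 0.54872825, -0.01618568,  0.02931552]), np.float64(0.0007100566457116136)) [ 0.54723456 -0.02292127  0.036     ] [ 0.54323764 -0.02463519  0.036     ]
yaw -2.6174451695094856 t [0.49929107 0.06559651] res mm [[3.3, -7.6], [2.0, -0.9], [-5.5, -3.3], [-3.2, -0.5], [-2.5, -3.1], [2.6, 13.4], [3.3, 2.0]]
knob [0.48310231 0.14942326] pivot [0.52380832 0.05446526]
roller [0.44149211 0.09122439] R 0.0901509354798571 ang 155.93636898992958
```

Request:
move_arm(targets=[[[0.085,0.03,-0.05,0,0],[0.085,0.06,-0.1,0,0],[0.085,0.09,-0.15,0,0],[0.085,0.12,-0.2,0,0],[0.085,0.15,-0.25,0,0],[0.085,0.18,-0.3,0,0],[0.085,0.21,-0.35,0,0],[0.085,0.235,-0.386,0,0],[0.085,0.235,-0.386,0,0],[0.085,0.235,-0.386,0,0]]])

```text
time: 1.35
position: [0.4497, 0.1204, 0.256]
ee_rot: [-180.0, -0.0, 157.0]
force: [0.2, 0.2, -0.1]
grip_width: 0.995
finger_force: 0.0
```

```bash
python3 - <<'E'
from h import *
f=grab_frame("wrist"); pickle.dump(f,open("w1.pkl","wb")); s=read_state()
print(s["time"],s["position"],s["ee_rot"],s["qpos"],f["position"],f["attitude"],f["mtx"][0,0])
cv2.imwrite("pics/w1.png",f["color"][:,:,::-1])
E
```

```text
1.4 [0.44953362 0.12077986 0.25612243] [-1.79989855e+02 -3.10380852e-02  1.57013235e+02] [ 9.30153864e+00  1.12713548e+01  1.06589697e+02  9.05019612e-03
  6.21706067e+01 -5.77159267e+01] [0.38289439 0.14870742 0.37297714] [1.63339647e+02 4.34168398e-02 6.69769772e+01] 345.5651191562315
```

View pics/w1.png

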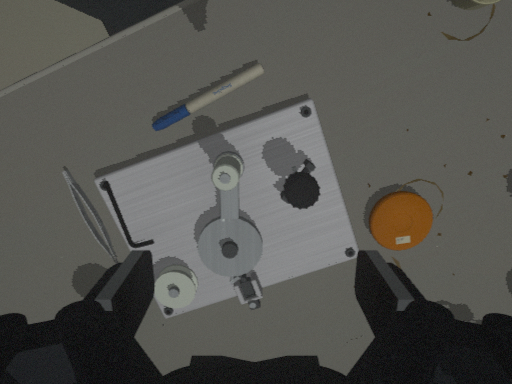

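The wrist view shows the plate corners at (98,178), (311,98), (357,252) and (168,315). The roller pin is at (225,179), the knob top at (302,190), the pivot screw at (229,249) and the pulley shaft at (174,291). The hex key is at the lower right of the plate frame, clear of the swing.

```bash
cat > m2.py <<'E'
from h import *
f=pickle.load(open("w1.pkl","rb"))
m=(f["color"].max(2)<45).astype(np.uint8); m[:,:280]=0;m[:,325:]=0;m[:165]=0;m[215:]=0
m=cv2.morphologyEx(m,cv2.MORPH_OPEN,np.ones((9,9)))
c=max(cv2.findContours(m,0,2)[0],key=cv2.contourArea); print("knob circ",cv2.minEnclosingCircle(c),cv2.boundingRect(c))
k=cv2.minEnclosingCircle(c)[0]
d=f["depth"]
for n,(u,v) in dict(knob=k,pin=(225,179),rol=(233,179),hub=(212,255),piv=(229,249),pul=(165,291)).items():
    z=d[int(v),int(u)]; p,r=ray(f,u,v); print(n,(p+r*z).round(4))
loc=[];w=[]
for c,z,l in [((302,190),.064,(-20,83)),((174,291),.036,(52,-88)),((98,178),.012,(-95,-125)),((312,98),.012,(-95,125)),((357,252),.012,(95,125)),((168,316),.012,(95,-125))]:
    loc.append(l);w.append(onz(f,*c,z)[:2])
loc=np.array(loc)/1e3;w=np.array(w)
r,_=Ro.align_vectors(np.c_[w-w.mean(0),np.zeros(len(w))],np.c_[loc-loc.mean(0),np.zeros(len(w))])
M=r.as_matrix()[:2,:2];t=w.mean(0)-M@loc.mean(0)
print("yaw",r.as_euler("xyz",degrees=True)[2],"t",t,"res mm",((loc@M.T+t-w)*1e3).round(1).tolist())
T=lambda x,y:M@np.array([x,y])/1e3+t
print("knob",T(-20,83),onz(f,*k,.064),"pivot",T(25,-10),onz(f,229,249,.036))
rw=onz(f,225.5,179,.073)[:2]
P=T(25,-10);q=rw-P; print("roller",rw,np.linalg.norm(q),np.degrees(np.arctan2(q[1],q[0])))
for a in (0,.1,.2,.3,.4,.5,.55,.6):
    print(a,(P+Ro.from_euler("z",a).as_matrix()[:2,:2]@(q/np.linalg.norm(q)*.09)).round(4))
E
python3 m2.py
```

```text
knob circ ((301.0, 188.0), 17.49295425415039) (286, 173, 32, 25)
knob [0.482  0.1538 0.0638]
pin [0.4448 0.0937 0.0719]
rol [0.4481 0.1    0.0696]
hub [0.5271 0.0367 0.028 ]
piv [0.525  0.0587 0.0346]
pul [ 0.5469 -0.0314  0.0288]
yaw -2.7644417378223936 t [0.49998327 0.07189794] res mm [[-0.1, 1.8], [0.3, -0.1], [-3.5, -5.5], [-3.4, 2.9], [5.4, 5.5], [1.4, -4.6]]
knob [0.48400963 0.15576595] [0.48195779 0.15377015 0.064     ] pivot [0.52447188 0.06070383] [0.52442238 0.05906412 0.036     ]
roller [0.44475729 0.09430756] 0.0865079534801706 157.14211700068833
0 [0.4415 0.0957]
0.1 [0.4385 0.0872]
0.2 [0.4362 0.0785]
0.3 [0.4349 0.0696]
0.4 [0.4345 0.0606]
0.5 [0.4349 0.0516]
0.55 [0.4355 0.0472]
0.6 [0.4363 0.0427]
```

Request:
move_arm(targets=[[[0.055,0.015,0.015,-0.04,0],[0.055,0.0335,0.0345,-0.08,0],[0.055,0.0335,0.0345,-0.11,0],[0.055,0.0335,0.0345,-0.11,0],[0.055,0.0335,0.0345,-0.11,0]]])

```text
time: 2.02
position: [0.4837, 0.1552, 0.1475]
ee_rot: [180.0, 0.1, 157.0]
force: [0.2, 0.6, 1.7]
grip_width: 0.648
finger_force: 0.0
```

```bash
python3 - <<'E'
from h import *
f=grab_frame("wrist"); pickle.dump(f,open("w2.pkl","wb")); s=read_state()
print(s["time"],s["position"],s["ee_rot"],s["grip_width"])
cv2.imwrite("pics/w2.png",f["color"][:,:,::-1])
p=s["position"]; print("expected px of knob top",proj(f,[.4835,.1545,.066]),"grasp pt",proj(f,p-[0,0,.006]))
E
```

```text
2.075 [0.48398587 0.15512111 0.14780585] [1.79927540e+02 1.01189225e-01 1.57010163e+02] 0.6485011091535128
expected px of knob top [253.06159072 211.83584002] grasp pt [254.46919787 277.6660738 ]
```

View pics/w2.png

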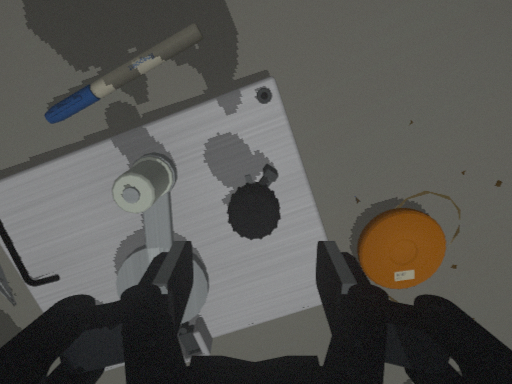

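The knob top sits at (254,211), within 1 px of the expected spot, and the roller pin is at (133,194). I'll turn the tool away from the roller, descend and close.

Request:
move_arm(targets=[[[0.055,0,0,0,-0.18],[0.055,0,0,-0.01,-0.36],[0.055,0,0,-0.02,-0.54],[0.055,0,0,-0.04,-0.65],[0.055,0,0,-0.06,-0.65],[0.055,0,0,-0.082,-0.65],[0.055,0,0,-0.082,-0.65],[0.02,0,0,-0.082,-0.65],[0.02,0,0,-0.082,-0.65],[0.02,0,0,-0.082,-0.65],[0.02,0,0,-0.082,-0.65],[0.02,0,0,-0.082,-0.65]]])

```text
time: 3.58
position: [0.4848, 0.1551, 0.0651]
ee_rot: [179.8, 0.0, 119.7]
force: [5.0, 3.3, 2.8]
grip_width: 0.352
finger_force: 59.1
```

```bash
python3 - <<'E'
from h import *
s=read_state(); print({k:np.round(v,4) for k,v in s.items()})
f=pickle.load(open("w2.pkl","rb")); print("roller",onz(f,133,194,.073),"knob",onz(f,254,211,.066))
E
```

```text
{'time': np.float64(3.575), 'qpos': array([ 1.249230e+01,  3.239910e+01,  1.084339e+02,  1.310000e-02,
        3.898200e+01, -1.725290e+01]), 'qd': array([ 0.0121,  0.1426, -0.0517, -0.0485,  0.0922, -0.0606]), 'effort': array([-9.78500e-01, -4.96877e+01, -1.48045e+01, -3.67000e-01,
        1.27250e+00,  4.70000e-03]), 'position': array([0.4848, 0.1551, 0.0651]), 'ee_rot': array([1.798209e+02, 4.700000e-02, 1.197350e+02]), 'force': array([4.9507, 3.3445, 2.8445]), 'ft_torque': array([ 0.5535, -0.71  ,  0.0134]), 'finger_force': np.float64(59.1247), 'grip_width': np.float64(0.3521)}
roller [0.44388026 0.0957535  0.073     ] knob [0.48322436 0.15523877 0.066     ]
```

Request:
move_arm(targets=[[[0.02,0,0,-0.003,0],[0.02,0,0,-0.006,0],[0.02,0,0,-0.009,0],[0.02,0,0,-0.009,0],[0.02,0,0,-0.009,0]]])

```text
time: 4.2
position: [0.4851, 0.1551, 0.0579]
ee_rot: [179.8, 0.1, 119.7]
force: [-4.0, 1.0, 31.9]
grip_width: 0.348
finger_force: 62.2
```

The knob is at its bottom stop. I'll ease off 1 mm and turn clockwise.

Request:
move_arm(targets=[[[0.02,0,0,0.0012,0],[0.02,0,0,0.0012,-0.15],[0.02,0,0,0.0012,-0.3],[0.02,0,0,0.0012,-0.45],[0.02,0,0,0.0012,-0.6],[0.02,0,0,0.0012,-0.75],[0.02,0,0,0.0012,-0.9],[0.02,0,0,0.0012,-0.98],[0.02,0,0,0.0012,-0.98]]])

```text
time: 5.32
position: [0.4863, 0.1553, 0.0583]
ee_rot: [179.7, -0.3, 63.5]
force: [7.5, 3.6, 9.9]
grip_width: 0.348
finger_force: 59.9
```

```bash
python3 -c "
from h import *
s=read_state(); print({k:np.round(v,3) for k,v in s.items()})"
```

```text
{'time': np.float64(5.325), 'qpos': array([1.24870e+01, 3.31790e+01, 1.08428e+02, 1.10000e-02, 3.79960e+01,
       3.89650e+01]), 'qd': array([ 0.079, -0.002, -0.011, -0.033,  0.122, -1.701]), 'effort': array([ -0.464, -45.739, -11.032,  -0.332,   1.954,   0.517]), 'position': array([0.486, 0.155, 0.058]), 'ee_rot': array([179.695,  -0.255,  63.515]), 'force': array([7.537, 3.636, 9.943]), 'ft_torque': array([ 0.623, -1.112,  0.015]), 'finger_force': np.float64(59.916), 'grip_width': np.float64(0.348)}
```

Request:
move_arm(targets=[[[0.02,0,0,0,-0.1],[0.02,0,0,0,-0.2],[0.02,0,0,0,-0.25],[0.02,0,0,0,-0.25]]])

```text
time: 5.82
position: [0.4865, 0.155, 0.0582]
ee_rot: [179.7, -0.3, 49.4]
force: [9.1, 0.0, 7.8]
grip_width: 0.357
finger_force: 59.6
```

```bash
python3 -c "
from h import *
s=read_state(); print({k:np.round(v,3) for k,v in s.items()})"
```

```text
{'time': np.float64(5.825), 'qpos': array([ 1.24730e+01,  3.31880e+01,  1.08419e+02, -1.01000e-01,
        3.79710e+01,  5.31860e+01]), 'qd': array([-0.006, -0.023, -0.077,  0.02 ,  0.069, -1.17 ]), 'effort': array([  0.418, -46.35 , -10.708,   1.136,   2.331,   1.341]), 'position': array([0.487, 0.155, 0.058]), 'ee_rot': array([179.697,  -0.3  ,  49.367]), 'force': array([9.053e+00, 2.000e-03, 7.800e+00]), 'ft_torque': array([-0.027, -1.575,  1.005]), 'finger_force': np.float64(59.646), 'grip_width': np.float64(0.357)}
```

The stop was reached, with about 1 N m on the wrist. Next I release, rise, and turn towards the roller.

Request:
move_arm(targets=[[[0.055,0,0,0,0],[0.055,0,0,0,0],[0.055,0,0,0,0],[0.055,0,0,0.03,0],[0.055,0,0,0.08,0],[0.055,0,0,0.1,-0.16],[0.055,-0.01,-0.015,0.1,-0.32],[0.055,-0.02,-0.03,0.1,-0.48],[0.055,-0.03,-0.045,0.1,-0.64],[0.055,-0.0395,-0.059,0.1,-0.8],[0.055,-0.0395,-0.059,0.1,-0.86],[0.055,-0.0395,-0.059,0.1,-0.86]]])

```text
time: 7.32
position: [0.4438, 0.0956, 0.1564]
ee_rot: [180.0, 0.0, 0.0]
force: [-0.2, 0.2, 0.3]
grip_width: 0.644
finger_force: 0.0
```

```bash
python3 - <<'E'
from h import *
f=grab_frame("wrist"); pickle.dump(f,open("w3.pkl","wb")); s=read_state()
print(s["time"],s["position"],s["ee_rot"],s["grip_width"],s["force"])
cv2.imwrite("pics/w3.png",f["color"][:,:,::-1])
d=f["depth"]
print("exp roller pin",proj(f,[.4438,.0955,.073]),"knob top locked",proj(f,[.4835,.155,.0615]))
E
```

```text
7.375 [0.44391848 0.09572204 0.15639238] [-1.79998968e+02  2.20067115e-02  6.78106455e-02] 0.6420765560649493 [ 0.51034942  1.07950229 -0.66840847]
exp roller pin [253.51551355 212.33909492] knob top locked [156.78197454 145.16101168]
```

View pics/w3.png

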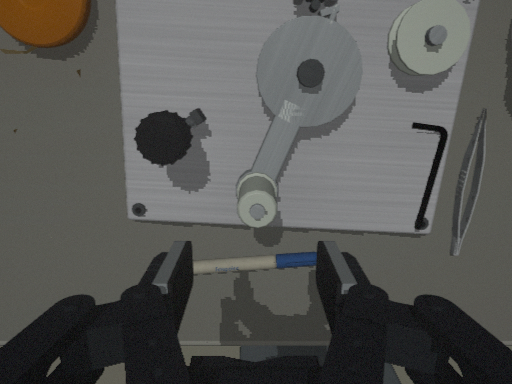

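The roller pin is at (257,211), about 2 mm off the estimate. The knob is at (163,137) and the hub screw at (311,72). I'll check the knob height by depth.

```bash
python3 - <<'E'
from h import *
def P(f,u,v): 
    z=np.median(f["depth"][v-3:v+4,u-3:u+4]); p,r=ray(f,u,v); return (p+r*z).round(4)
f=pickle.load(open("w3.pkl","rb"))
for n,c in dict(knob=(163,135),pin=(257,211),hubscrew=(311,72),plate=(200,190),bench=(80,200)).items(): print(n,P(f,*c))
g=pickle.load(open("w2.pkl","rb"))
print("before: knob",P(g,254,211),"plate",P(g,230,120),"pin",P(g,133,194))
q=onz(f,257,211,.073)[:2];v=onz(f,311,72,.036)[:2];d=q-v;print(q,v,np.linalg.norm(d),np.degrees(np.arctan2(d[1],d[0])))
d=d/np.linalg.norm(d)*.09
for a in (0,.15,.3,.45,.5,.55,.6):print(a,((v+Ro.from_euler("z",a).as_matrix()[:2,:2]@d)-(v+d)).round(4))
E
```

```text
knob [0.4897 0.1508 0.0611]
pin [0.4444 0.0933 0.0722]
hubscrew [0.5272 0.0581 0.0353]
plate [0.4399 0.1378 0.0115]
bench [ 0.4276  0.2403 -0.0007]
before: knob [0.4834 0.1551 0.0654] plate [0.4307 0.1587 0.0114] pin [0.444  0.0955 0.0725]
[0.44467716 0.09335489] [0.52713795 0.05819541] 0.08964357663711676 156.90765620035748
0 [0. 0.]
0.15 [-0.0043 -0.0128]
0.3 [-0.0067 -0.026 ]
0.45 [-0.0071 -0.0395]
0.5 [-0.0068 -0.044 ]
0.55 [-0.0062 -0.0485]
0.6 [-0.0055 -0.0529]
```

The knob top dropped from 65.4 to 61.1 mm, so the jaws have caught it. Next I grip the roller.

Request:
move_arm(targets=[[[0.055,0,-0.001,-0.03,0],[0.055,0,-0.001,-0.06,0],[0.055,0,-0.001,-0.08,0],[0.055,0,-0.001,-0.092,0],[0.055,0,-0.001,-0.092,0],[0.015,0,-0.001,-0.092,0],[0.015,0,-0.001,-0.092,0],[0.015,0,-0.001,-0.092,0],[0.015,0,-0.001,-0.092,0],[0.015,0,-0.001,-0.092,0]]])

```text
time: 8.62
position: [0.4445, 0.0943, 0.0654]
ee_rot: [180.0, -0.1, 0.0]
force: [-0.9, -5.6, 7.2]
grip_width: 0.288
finger_force: 58.4
```

Request:
move_arm(targets=[[[0.015,-0.0024,-0.0064,0,0],[0.015,-0.0043,-0.0128,0,0],[0.015,-0.0057,-0.0193,0,0],[0.015,-0.0067,-0.026,0,0],[0.015,-0.0071,-0.0327,0,0],[0.015,-0.0071,-0.0395,0,0],[0.015,-0.0068,-0.044,0,0],[0.015,-0.0062,-0.0485,0,0],[0.015,-0.006,-0.0505,0,0],[0.015,-0.006,-0.0505,0,0],[0.015,-0.006,-0.0505,0,0],[0.015,-0.006,-0.0505,0,0]]])

```text
time: 10.12
position: [0.4383, 0.0447, 0.0654]
ee_rot: [-180.0, -0.1, -0.0]
force: [-3.4, 7.4, 7.3]
grip_width: 0.285
finger_force: 59.3
```

```bash
python3 - <<'E'
from h import *
s=read_state(); print({k:np.round(v,3) for k,v in s.items()})
a=[]
for n in ("side","wrist"):
    f=grab_frame(n); pickle.dump(f,open(n+"4.pkl","wb"))
    a.append(cv2.resize(f["color"][145:245,165:295],(520,400),interpolation=cv2.INTER_CUBIC) if n=="side" else cv2.resize(f["color"],None,fx=.54,fy=1.0416)[:400])
b=cv2.resize(f["color"],(520,390)); b=cv2.resize(b,(280,210)); b=cv2.copyMakeBorder(b,0,190,0,0,cv2.BORDER_CONSTANT)
cv2.imwrite("pics/f4.png",np.hstack([a[0],b])[:,:,::-1])
E
```

```text
{'time': np.float64(10.125), 'qpos': array([-2.5500e-01,  2.7612e+01,  1.1825e+02,  8.5000e-02,  3.4079e+01,
        8.9704e+01]), 'qd': array([ 0.19 ,  0.032, -0.039,  0.048,  0.003,  0.083]), 'effort': array([-3.1780e+00, -4.2268e+01, -1.6207e+01, -1.1060e+00, -6.4900e-01,
       -1.7000e-02]), 'position': array([0.438, 0.045, 0.065]), 'ee_rot': array([-1.79952e+02, -6.00000e-02, -3.00000e-02]), 'force': array([-3.448,  7.37 ,  7.262]), 'ft_torque': array([1.273, 0.445, 0.022]), 'finger_force': np.float64(59.271), 'grip_width': np.float64(0.285)}
```

View pics/f4.png

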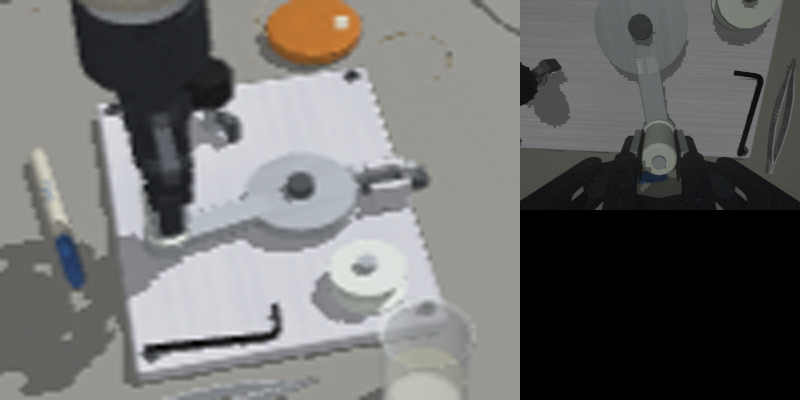

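The side and wrist views show the roller still held between the fingers, with the arm swung to about 0.56 rad. The tool moved 49.6 mm, and the wrist force of about 8 N matches the spring alone with the pawl dropped in. The loose things have not moved, so I'm handing in.

```bash
python3 -c "
from h import *
print(finish_job())"
```

```text
the job is handed in; nothing more can be done
None
```

I handed the job in with the knob locked down by its jaws and the tensioner arm held by its roller at about 0.56 rad, clear of the pawl; the hand-in gave no verdict, and the pictures showed no loose thing moved.

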